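Check the chill box and hold its lid on the balance point

ROBOT

A 6-joint arm with a two-finger parallel gripper is mounted at the origin on the work surface. World frame = base frame: x ahead of the robot, y to its left, z up, the work surface at z = 0. Lengths are in mm, angles in degrees, forces in N, time in s.
With the tool pointing down it reaches from about 300 to 1000 mm from the base axis. Payload 5.1 kg.
Tool frame: the origin (TCP) lies on the centre line of the jaws, within the pads' length; the fingertips stand 11 mm ahead of it and the grasp point (between the pads) lies 8 mm behind it; z points along the fingers, y is the line along which they close (so a half turn about z gives the same grasp; the last joint's range is limited). The gripper opens to 95 mm and grips with 3 to 60 N. Pads are 20 mm wide; open, the fingers measure 119 mm over their backs; the gripper's body (75 mm by 180 mm) begins 59 mm behind the grasp point.
Start: joints at [63.048, 7.093, 94.555, -0, 78.352, -4.733], TCP at [245.819, 601.712, 225.656] pointing down, gripper open.
Joint ranges: [-149.61, 149.61], [-58.7, 133.49], [1.44, 155.28], [-77.14, 257.14], [18.33, 153.61], [-166.67, 166.67]. Speed limits (degrees/s): [147.25, 147.25, 180, 180, 180, 180].

INTERFACE

Orientations are given as [roll, pitch, yaw] about the fixed x, y, z axes, in that order (R = Rz(yaw) Ry(pitch) Rx(roll)).
In Python, from bench import arm gives the robot as it stands.
- The arm moves only by the tool play_rows, never from a script. Its argument "plan" is a list of rows, each a list of 7 numbers: the shift along the world's x, y, z in m, then the turn, a rotation vector about the world's x, y, z in degrees, then the opening in per cent of the stroke, from 0 (shut) to 100 (fully open). In form: [[x, y, z, rx, ry, rz, gripper], ...]. A call has 1 to 10 rows; each row shifts and turns the commanded pose from where the row before left it; what a row does not reach is not made up. A row lasts 1/12 s, in which the tool goes at most 41.7 mm and 7.16 degrees, less where a joint would pass 70% of its speed; a pose out of reach is approached as far as the arm can. A call with a gripper value outside its range is refused whole. The fingers move at their own pace and stop on an object; the grip force is fixed at half the most. Time passes only in rows, so rows that do not move let the fingers close. It gives the time, the measured TCP pose, the force, the opening and the grip force at its end, in the units of the state.
- arm.get_obs(): the state, without advancing time (a new reading comes with each control period).
- arm.get_image(name): name is "side" or "top" or "wrist"; returns a dict with "color" (480x640x3 uint8, red, green, blue), "K" (3x3 intrinsics, pixels), "k1" (the pictures are not rectified: a ray, as slopes to the right and down, at radius r is drawn at 1 + k1 r^2 times it, then the intrinsics apply), "world_from_camera" (4x4, takes a point from camera to world coordinates). Camera axes: x right, y down, z forward; pixel columns grow to the right and rows downward; lengths in mm; the calibration is good to about 2 mm. A picture is of the moment at which its call begins. There is no depth.
- arm.sign_off(): hands the job in; it is judged then, once.
The state is a dict: "clock": time; "joint_pos": joint angles; "qvel": joint speeds; "joint_torque": joint torques, N m; "eef_pos": TCP position; "orientation": TCP orientation; "ft_force": force on the tool from outside, world axes, zero at the start; "torque": the same for the moment, N m; "finger_gap": opening from 0.0 (shut) to 1.0 (fully open); "grip_force": force on a finger pad.
Only numpy, scipy, OpenCV 4.12 (cv2) and the standard library are available. Lean on these libraries where they do the work, as an engineer would, in place of code of your own. Each camera call takes 0.05 s, during which the arm holds its last target. There are 200 camera calls.

TASK

With the lid of the chill box shut, take the orange thermometer wand from its holder, hold it upright and steady for two seconds with its lens pointing straight down at the black spot on the lid from 5 cm, then stand it back in its holder and let it go. Then grip the lid's steel handle bar near its middle and swing the lid gently up to its balance point, a little short of upright, where it would fall neither shut nor over backwards, never letting it drop or tip well past that point. Leave the tin, tub and jar alone, and finish while still gripping the bar and holding the lid still at its balance point.

Things in the scene. Friction and masses are not known exactly. Their poses are not given: they have to be found in the camera images.
- chillbox: Open aluminium box fixed to the table, outer size 220 (its x) by 180 (its y) by 90 mm high, with a blue lid. Origin: centre of its underside; z up. The lid's hinge runs along the box's own x axis at the top of its -y side; the lid's handle sticks out beyond its +y side. Holds chilled tins.
- lid (a joint): Lid angle in rad: 0 = shut, growing as the handle side rises; end stop 2.4. 0.5 to 0.75 kg, hinge almost free, no spring: it falls shut below the balance point and over backwards above it. The heavy white housing on its top puts the balance at 1.28 rad (73 degrees), not at upright. Its centre of mass, shut, is 85 mm from the hinge line and 25 mm above it. Lifting it shut by the bar takes 2 to 3 N.
- lid_hinge (a point): Fixed point in the middle of the hinge line, box frame (0, -90, 90) mm. Its axes are the box's.
- lid_bar (a point): Middle of the lid's round steel handle bar: 14 mm thick, along the box's x, 116 mm free between its side arms, 45 mm clear of the lid's edge, so fingers can straddle it from above with the lid shut or up; it turns between finger pads. Moves with the lid: at angle a, box frame x = 0, y = -90 + 225 cos a - 15 sin a, z = 90 + 225 sin a + 15 cos a (mm); shut: (0, 135, 105).
- spot (a point): Centre of the black measuring spot (32 mm across, with a yellow rim 42 mm across) on the flat top of the white housing on the lid. With the lid shut it lies at box frame (0, -25, 150) mm and faces straight up. The white housing is 150 by 100 mm, its top 150 mm above the table when shut.
- wand_center (a point): Middle of the loose thermometer wand: a round orange rod, 24 mm thick, 142 mm long, black bands near its ends, 70 to 120 g, standing upright in its holder. Its z axis points from the lens (lower end, 71 mm below this point) to the green cap. Free of the holder from 25 mm below this point to the cap; grip it about 20 mm above this point.
- wand_focus (a point): The wand's measuring point, on its axis 50 mm in front of the lens (121 mm below wand_center while upright). It should lie on the black spot while measuring.
- wand: The same wand; origin at the centre of its lens end, z towards the cap.
- holder: Holder of the wand, fixed to the table: a dark steel disc 90 mm across with a grey cup that flares at its mouth. Origin: centre of the underside. The cup's floor is 10 mm above the table, its bore is 34 mm across, widening to 54 mm at the rim 56 mm above the table. The wand stands in it with wand_center 81 mm above the table.
- tin: Bystander: empty open aluminium tin, 86 mm across, 28 mm high; origin at the centre of its underside.
- tub: Bystander: white tub with a green cap, 90 mm across, 130 mm high; origin at the centre of its underside.
- jar: Bystander: small glass jar with a metal cap, 60 mm across, 75 mm high; origin at the centre of its underside.
Things that resemble listed ones, but are neither listed nor needed, are in the scene too. There is more than one size of the holder; the job needs the smaller. Of the things that look like the wand, the larger one is meant.

How it is judged:
By the outcome, as a careful person would: the job done as asked, in the order asked, and still so for the second after the job is handed in, while the arm keeps its last pose, push and grip.
It also fails if it takes over 72 s, if anything falls off the work surface, if the arm or the gripper's body presses on something with over 40 N, if the wrist force passes 120 N, or if a joint passes its speed limit or range.

## Working session

There is one attempt and no reset: what is moved stays moved. The work goes in short steps, Python scripts to look and compute and a tool call to move; the robot and the scene stay as the last step left them, time stands still between calls to the robot, and variables do not carry over. Pictures are saved under pics/ and viewed, at most 10 in all, crops included, and the job is handed in when it is done.

Besides the shell and the picture viewer there is one more tool, called after "Emit:" as name([rows], argument=value, ...), one row to a line, values as JSON. play_rows: Moves the arm, as the interface text tells. Its arguments: {"type":"object","properties":{"plan":{"type":"array","items":{"type":"array","items":{"type":"number"}}}},"required":["plan"]}

```bash
mkdir -p pics
cat > h.py <<'E'
import numpy as np, cv2, json
from bench import arm
def snap(name,fn):
    d=arm.get_image(name); cv2.imwrite('pics/'+fn+'.png',d['color'][:,:,::-1])
    np.savez('pics/'+fn+'.npz',K=d['K'],k1=d['k1'],T=d['world_from_camera'])
def cam(fn):
    d=np.load('pics/'+fn+'.npz'); return d['K'],float(d['k1']),d['T']
def ray(fn,u,v):
    K,k,T=cam(fn); x,y=cv2.undistortPoints(np.array([[[u,v]]],float),K,np.array([k,0,0,0.]))[0,0]
    return T[:3,3],T[:3,:3]@np.array([x,y,1.])
def atz(fn,u,v,z):
    o,d=ray(fn,u,v); return o+d*(z-o[2])/d[2]
def proj(fn,P):
    K,k,T=cam(fn); p=np.linalg.inv(T)@np.append(P,1); x,y=p[:2]/p[2]; s=1+k*(x*x+y*y)
    return (K@[x*s,y*s,1])[:2]
E
python3 - <<'E'
from h import *
for n in('top','side'): snap(n,n+'1'); print(cam(n+'1'))
print(arm.get_obs())
E
```

```text
(array([[498.92561135,   0.        , 319.72429724],
       [  0.        , 498.92561135, 243.76831955],
       [  0.        ,   0.        ,   1.        ]]), -0.02439295837535285, array([[ 2.82453269e-02, -9.83195967e-01,  1.80354903e-01,
         3.13015293e+02],
       [-9.99348822e-01, -3.18274971e-02, -1.69983326e-02,
         2.47443301e+01],
       [ 2.24529372e-02, -1.79757336e-01, -9.83454709e-01,
         1.20476433e+03],
       [ 0.00000000e+00,  0.00000000e+00,  0.00000000e+00,
         1.00000000e+00]]))
(array([[445.85403311,   0.        , 318.18011074],
       [  0.        , 445.85403311, 239.16746517],
       [  0.        ,   0.        ,   1.        ]]), -0.057652421612950595, array([[-9.71641146e-01, -1.71201026e-01,  1.63106385e-01,
         3.54526639e+02],
       [-2.36203696e-01,  7.34847944e-01, -6.35772218e-01,
         6.00100936e+02],
       [-1.10135358e-02, -6.56268777e-01, -7.54446814e-01,
         7.86716548e+02],
       [ 0.00000000e+00,  0.00000000e+00,  0.00000000e+00,
         1.00000000e+00]]))
{'clock': 0.1, 'joint_pos': array([ 6.30491146e+01,  7.12965993e+00,  9.46259200e+01, -1.49795571e-03,
        7.83525073e+01, -4.73281116e+00]), 'qvel': array([ 0.08167154, -0.08911686, -0.16775576, -0.04318944, -0.03718965,
       -0.02397964]), 'joint_torque': array([ 2.71501849e-04, -4.18882298e+01, -3.61096036e+01,  7.77418446e-02,
        4.61854634e-02, -6.42446207e-05]), 'eef_pos': array([245.56557077, 601.21987643, 224.51456082]), 'orientation': array([-1.79892160e+02, -7.45665265e-03,  1.57782223e+02]), 'ft_force': array([0.03531423, 0.00297208, 0.95715917]), 'torque': array([-0.06417021, -0.02419878,  0.00369566]), 'grip_force': 0.0, 'finger_gap': 1.0027780563467332}
```

View pics/top1.png

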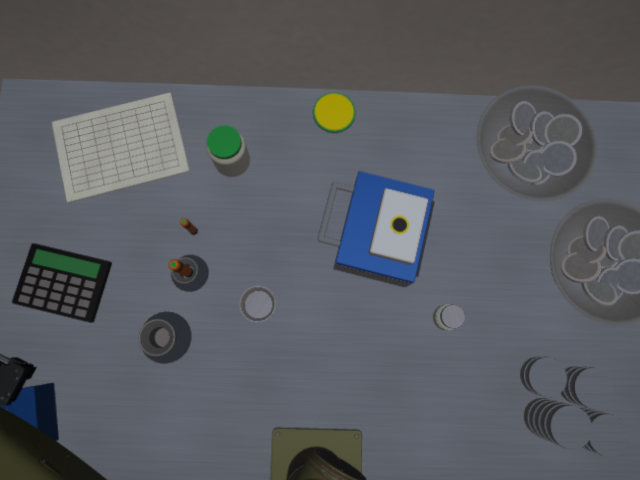

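View pics/side1.png

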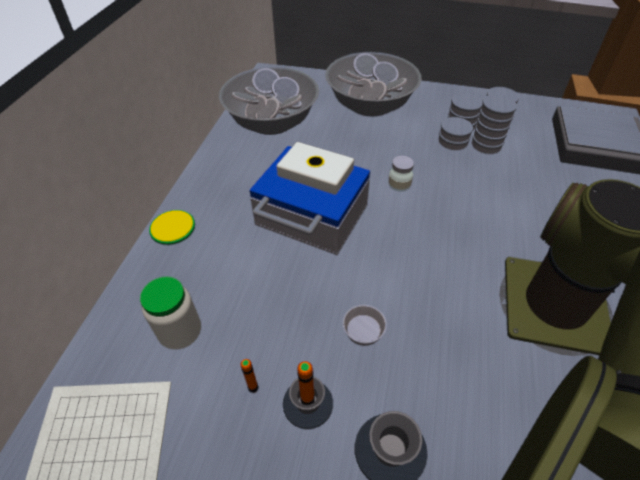

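The top view shows the wand in the smaller holder at about (183,270), the spot at (400,225) and the handle bar at about (330,215). The larger empty holder (157,338) and the thin wand (190,227) are decoys. Next I'll enlarge the two areas that matter.

Run:
```python
from h import *
a=cv2.imread('pics/top1.png'); b=cv2.imread('pics/side1.png')
c=lambda im,x,y,w,h,s:cv2.resize(im[y:y+h,x:x+w],None,fx=s,fy=s,interpolation=cv2.INTER_CUBIC)
out=np.zeros((600,800,3),np.uint8)
out[:300,:400]=c(a,135,230,100,75,4); out[:300,400:]=c(b,260,350,100,75,4)
out[300:,:400]=c(a,310,165,133,100,3)[:300,:399].repeat(1,0) if 0 else cv2.resize(c(a,310,165,133,100,3),(400,300))
out[300:,400:]=cv2.resize(c(b,240,140,133,100,3),(400,300))
cv2.imwrite('pics/crop1.png',out)
```

```text
(no output)
```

View pics/crop1.png

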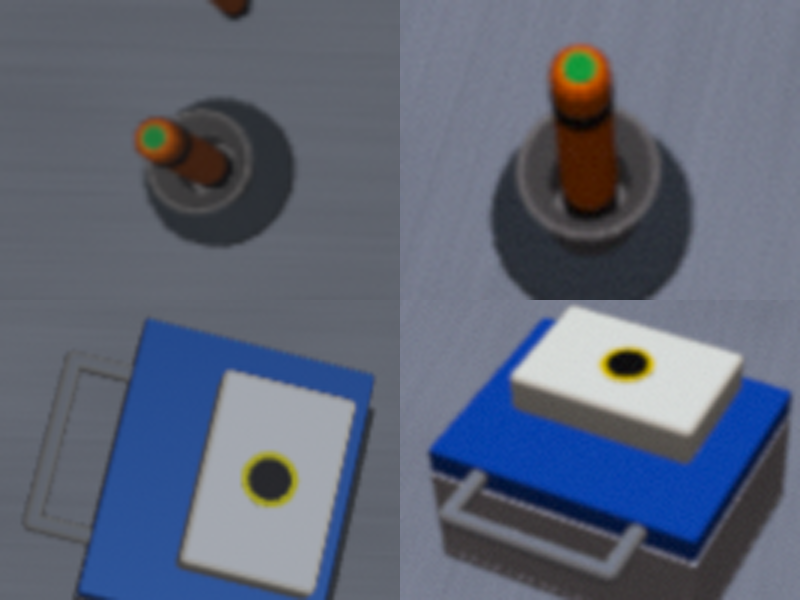

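Run:
```python
from h import *
def two(a,b):
    (o1,d1),(o2,d2)=ray('top1',*a),ray('side1',*b)
    A=np.c_[d1,-d2]; s=np.linalg.lstsq(A,o2-o1,rcond=None)[0]
    return ((o1+d1*s[0]+o2+d2*s[1])/2).round(1), np.linalg.norm(o1+d1*s[0]-o2-d2*s[1]).round(1)
T=lambda x,y:(310+x/3.0075,165+(y-300)/3.0075)
S=lambda x,y:(240+(x-400)/3.0075,140+(y-300)/3.0075)
W=lambda x,y:(135+x/4,230+y/4)
X=lambda x,y:(260+(x-400)/4,350+y/4)
print('cap',two(W(153,138),X(580,68)),atz('top1',*W(153,138),152),atz('side1',*X(580,68),152))
print('rim',two(W(197,160),X(589,172)),atz('top1',*W(197,160),56),atz('side1',*X(589,172),56))
print('disc',atz('top1',*W(220,171),8))
print('spot',two(T(270,480),S(627,364)),atz('top1',*T(270,480),150),atz('side1',*S(627,364),150))
b=[atz('top1',*T(72,360),105),atz('top1',*T(33,523),105)]; print('bar',b,sum(b)/2)
b=[atz('side1',*S(447,513),105),atz('side1',*S(610,570),105)]; print('barS',b,sum(b)/2)
h=[atz('top1',*T(*p),150) for p in((227,371),(355,403),(312,595),(182,562))]; print('housing',np.round(h,1))
```

```text
cap (array([451.7, 317.1, 146.8]), np.float64(0.7)) [451.37450123 315.70311701 152.        ] [450.51847811 319.45640272 152.        ]
rim (array([451.8, 318. ,  47.3]), np.float64(2.5)) [452.01387038 315.88143252  56.        ] [449.4619926  321.40623134  56.        ]
disc [451.61753072 313.75950775   8.        ]
spot (array([ 555.1, -167.5,  143.3]), np.float64(0.7)) [ 553.87454047 -166.29998023  150.        ] [ 552.61682672 -159.4785313   150.        ]
bar [array([652.8094092 , -22.98011029, 105.        ]), array([525.33248581,   3.2316285 , 105.        ])] [589.07094751  -9.87424089 105.        ]
barS [array([652.19911052, -22.4169452 , 105.        ]), array([524.7873164 ,   4.55412666, 105.        ])] [588.49321346  -8.93140927 105.        ]
housing [[ 634.6 -134.8  150. ]
 [ 613.7 -228.8  150. ]
 [ 470.9 -196.3  150. ]
 [ 491.8 -103.1  150. ]]
```

Two-view measurements: wand at about (451,316.5), spot (553.5,-166), bar middle (588.8,-9.4), box yaw about -12.6°. I'll go above the wand with the yaw already set for the bar.

Emit:
play_rows([
  [0.0205,-0.0285,0,0,0,0.96,100],
  [0.0205,-0.0285,0,0,0,0.96,100],
  [0.0205,-0.0285,0,0,0,0.96,100],
  [0.0205,-0.0285,0,0,0,0.96,100],
  [0.0205,-0.0285,0,0,0,0.96,100],
  [0.0205,-0.0285,0,0,0,0.96,100],
  [0.0205,-0.0285,0,0,0,0.96,100],
  [0.0205,-0.0285,0,0,0,0.96,100],
  [0.0205,-0.0285,0,0,0,0.96,100],
  [0.0205,-0.0285,0,0,0,0.96,100],
])

```text
clock: 0.93
eef_pos: [451.3, 315.0, 225.2]
orientation: [-180.0, -0.0, 167.4]
ft_force: [0.4, -0.2, -0.7]
finger_gap: 0.999
grip_force: 0.0
```

Emit:
play_rows([
  [0,0,0,0,0,0,100],
  [0,0,0,0,0,0,100],
  [0,0,0,0,0,0,100],
])

```text
clock: 1.18
eef_pos: [450.5, 316.8, 225.2]
orientation: [-180.0, -0.1, 167.3]
ft_force: [-0.4, -0.2, 0.1]
finger_gap: 0.998
grip_force: 0.0
```

Run:
```python
from h import *
snap('wrist','w1'); o=arm.get_obs(); print(o['eef_pos'],o['orientation'],o['clock'])
print(cam('w1')[2].round(3)); print('pred cap',proj('w1',[451,316.5,152]),'center of tool axis',proj('w1',[*o['eef_pos'][:2],152]))
```

```text
[450.21901456 317.27100651 225.32831003] [-1.79993582e+02 -4.37451427e-02  1.67413701e+02] 1.2333
[[ 2.18000e-01  9.32000e-01  2.89000e-01  3.69031e+02]
 [ 9.76000e-01 -2.08000e-01 -6.60000e-02  3.35273e+02]
 [-1.00000e-03  2.96000e-01 -9.55000e-01  3.85384e+02]
 [ 0.00000e+00  0.00000e+00  0.00000e+00  1.00000e+00]]
pred cap [318.4135611  267.24407884] center of tool axis [319.28253804 265.9351114 ]
```

View pics/w1.png

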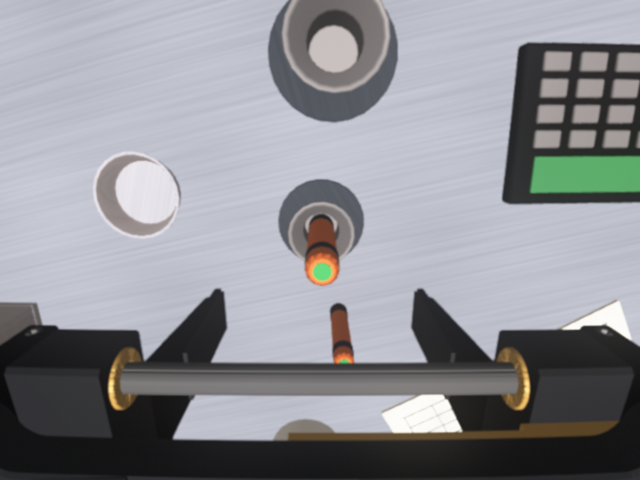

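The wrist view puts the green cap at (322,271), 4 px from the prediction, and the holder rim is centred near (321,234). The decoy wand at (341,335) is clear of both fingers.

Run:
```python
from h import *
print(atz('w1',322,271,152),atz('w1',321,234,56),atz('w1',341,362,100))
```

```text
[454.14222054 318.26631768 152.        ] [453.55921462 318.19809092  56.        ] [561.59691852 312.33863336 100.        ]
```

Emit:
play_rows([
  [0.002,0.0005,-0.02,0,0,0,100],
  [0,0,-0.02,0,0,0,100],
  [0,0,-0.02,0,0,0,100],
  [0,0,-0.02,0,0,0,100],
  [0,0,-0.02,0,0,0,100],
  [0,0,-0.016,0,0,0,100],
  [0,0,-0.01,0,0,0,100],
  [0,0,-0.006,0,0,0,100],
  [0,0,0,0,0,0,100],
  [0,0,0,0,0,0,60],
])

```text
clock: 2.07
eef_pos: [452.8, 317.9, 94.1]
orientation: [180.0, 0.0, 167.4]
ft_force: [1.3, -0.5, -0.3]
finger_gap: 0.966
grip_force: 0.0
```

Emit:
play_rows([
  [0,0,0,0,0,0,40],
  [0,0,0,0,0,0,30],
  [0,0,0,0,0,0,20],
  [0,0,0,0,0,0,10],
  [0,0,0,0,0,0,10],
  [0,0,0,0,0,0,10],
  [0,0,0,0,0,0,10],
  [0,0,0,0,0,0,10],
  [0,0,0,0,0,0,10],
  [0,0,0,0,0,0,10],
])

```text
clock: 2.9
eef_pos: [452.8, 317.2, 93.6]
orientation: [-180.0, -0.0, 167.4]
ft_force: [-0.5, -1.2, -0.1]
finger_gap: 0.286
grip_force: 0.0
```

Emit:
play_rows([
  [0,0,0,0,0,0,10],
  [0,0,0,0,0,0,5],
  [0,0,0,0,0,0,5],
  [0,0,0,0,0,0,5],
  [0,0,0,0,0,0,5],
  [0,0,0,0,0,0,5],
])

```text
clock: 3.4
eef_pos: [452.8, 317.2, 93.6]
orientation: [-180.0, -0.0, 167.4]
ft_force: [0.5, -0.4, 0.1]
finger_gap: 0.246
grip_force: 30.0
```

Emit:
play_rows([
  [0,0,0.008,0,0,0,5],
  [0,0,0.016,0,0,0,5],
  [0,0,0.022,0,0,0,5],
  [0,0,0.024,0,0,0,5],
  [0,0,0.026,0,0,0,5],
  [0,0,0.026,0,0,0,5],
  [0,0,0.024,0,0,0,5],
  [0,0,0.022,0,0,0,5],
  [0,0,0.014,0,0,0,5],
  [0,0,0.008,0,0,0,5],
])

```text
clock: 4.23
eef_pos: [453.4, 317.6, 286.7]
orientation: [179.9, 0.2, 167.4]
ft_force: [-0.3, 0.5, -0.6]
finger_gap: 0.249
grip_force: 30.0
```

Emit:
play_rows([
  [0.002,-0.008,0,0,0,0,5],
  [0.004,-0.016,0,0,0,0,5],
  [0.005,-0.024,0,0,0,0,5],
  [0.006,-0.028,0,0,0,0,5],
  [0.006,-0.028,0,0,0,0,5],
  [0.006,-0.028,0,0,0,0,5],
  [0.006,-0.028,0,0,0,0,5],
  [0.006,-0.028,0,0,0,0,5],
  [0.006,-0.028,0,0,0,0,5],
  [0.006,-0.028,0,0,0,0,5],
])

```text
clock: 5.07
eef_pos: [504.9, 71.3, 281.4]
orientation: [-179.9, -0.2, 167.4]
ft_force: [0.3, -0.7, -0.7]
finger_gap: 0.246
grip_force: 30.0
```

Emit:
play_rows([
  [0.006,-0.028,0,0,0,0,5],
  [0.006,-0.028,0,0,0,0,5],
  [0.006,-0.028,0,0,0,0,5],
  [0.006,-0.028,0,0,0,0,5],
  [0.006,-0.028,0,0,0,0,5],
  [0.006,-0.028,0,0,0,0,5],
  [0.005,-0.024,0,0,0,0,5],
  [0.004,-0.016,0,0,0,0,5],
  [0.002,-0.008,0,0,0,0,5],
  [0.0005,-0.003,0,0,0,0,5],
])

```text
clock: 5.9
eef_pos: [552.9, -146.7, 282.2]
orientation: [180.0, -0.1, 167.3]
ft_force: [0.6, -0.6, -0.1]
finger_gap: 0.245
grip_force: 30.0
```

Emit:
play_rows([
  [0,0,0,0,0,0,5],
  [0,0,0,0,0,0,5],
  [0,0,0,0,0,0,5],
  [0,0,0,0,0,0,5],
])

```text
clock: 6.23
eef_pos: [553.3, -144.7, 283.8]
orientation: [180.0, 0.0, 167.5]
ft_force: [-0.8, -0.2, -0.2]
finger_gap: 0.25
grip_force: 30.0
```

Run:
```python
from h import *
snap('wrist','w2'); snap('side','s2'); snap('top','t2'); o=arm.get_obs(); print(o['eef_pos'],o['orientation'],o['clock'])
e=o['eef_pos']
for n in('w2','s2','t2'):
  print(n,'spot',proj(n,[553.5,-166,150]),'lens',proj(n,[*e[:2],200]),'cap',proj(n,[*e[:2],342]))
a=cv2.imread('pics/w2.png')[200:400,220:420]; b=cv2.imread('pics/s2.png')[60:210,240:390]
cv2.imwrite('pics/c2.png',np.hstack([cv2.resize(a,(400,400),interpolation=2),cv2.resize(b,(400,400),interpolation=2)]))
```

```text
[ 553.34312178 -145.1689431   283.87337493] [-1.79997802e+02  2.07905504e-02  1.67435322e+02] 6.3833
w2 spot [293.77738372 247.08547316] lens [318.10845703 261.37512499] cap [317.17268686 400.138734  ]
s2 spot [315.79345733 159.42070424] lens [313.17396099 146.99601417] cap [311.73883401  86.69829074]
t2 spot [399.63838349 225.01405172] lens [393.97600475 219.53641553] cap [407.31334231 201.54283527]
```

View pics/c2.png

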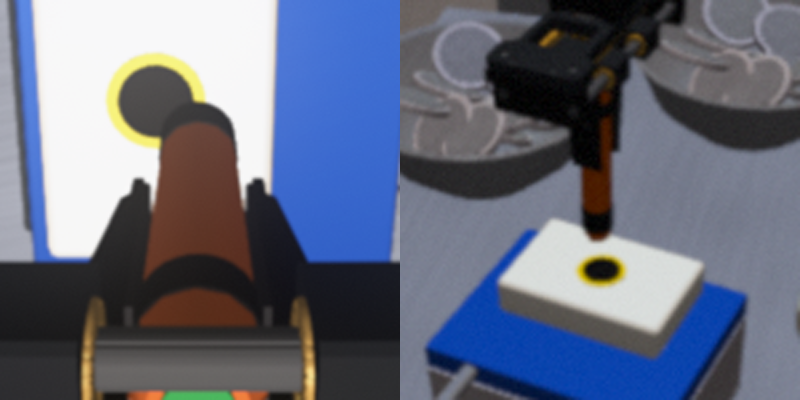

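The wand hangs upright in the grip with its lens above the housing. In the crop the spot is at (156,101), or (298,250.5) in the full image, and the lens edge top is at (198,102). The wand still has to go about 20 mm towards -y.

Run:
```python
from h import *
print('spot wrist',atz('w2',298,250.5,150),'spot side',atz('s2',240+201/2.667,60+270/2.667,150))
e=np.array([553.34,-145.17]); 
for r in(8,12): print('lens edge pred',proj('w2',[*(e-r*np.array([.976,-.216])),200]))
print('side lens z from v149', [proj('s2',[*(e+9*np.array([-.25,.97])),z]).round(1) for z in(195,200,205)])
```

```text
spot wrist [ 557.14452632 -163.26797649  150.        ] spot side [ 552.89808702 -159.56829028  150.        ]
lens edge pred [318.09638509 250.41310522]
lens edge pred [318.09152375 244.85705892]
side lens z from v149 [array([313.2, 151.5]), array([313.2, 149.6]), array([313.2, 147.7])]
```

Emit:
play_rows([
  [0,-0.004,0,0,0,0,5],
  [0.0005,-0.006,0,0,0,0,5],
  [0,-0.006,0,0,0,0,5],
  [0,-0.0035,0,0,0,0,5],
  [0,0,0,0,0,0,5],
  [0,0,0,0,0,0,5],
  [0,0,0,0,0,0,5],
  [0,0,0,0,0,0,5],
])

```text
clock: 7.05
eef_pos: [553.8, -165.2, 283.6]
orientation: [180.0, -0.0, 167.4]
ft_force: [0.1, -0.4, -0.4]
finger_gap: 0.246
grip_force: 30.0
```

Run:
```python
from h import *
snap('wrist','w3'); snap('side','s3'); print(arm.get_obs()['eef_pos'])
a=cv2.imread('pics/w3.png')[200:350,245:395]; b=cv2.imread('pics/s3.png')[100:190,270:360]
cv2.imwrite('pics/c3.png',np.hstack([cv2.resize(a,(400,400),interpolation=2),cv2.resize(b,(400,400),interpolation=2)]))
```

```text
[ 553.82295811 -165.13526917  283.65525387]
```

View pics/c3.png

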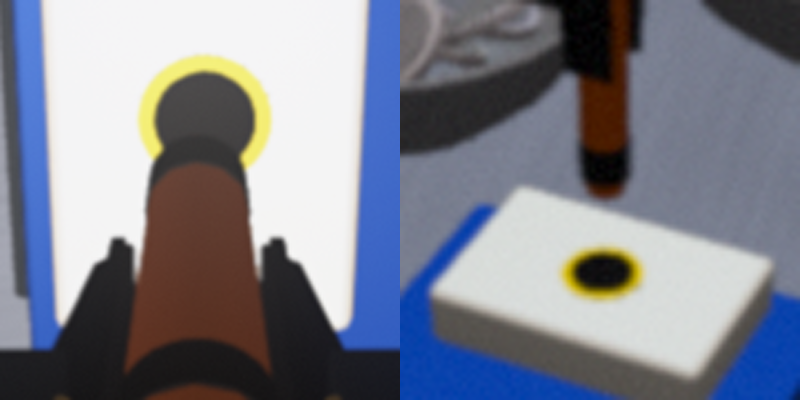

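Run:
```python
from h import *
p=np.array([553.8,-165.1])
for n in('w3','s3'):
  s=proj(n,[*p,150]); l=proj(n,[*p,200]); print(n,s,'lens',l,'d/dx',proj(n,[p[0]+1,p[1],150])-s,'d/dy',proj(n,[p[0],p[1]+1,150])-s)
print('edge w',proj('w3',[*(p-12*np.array([.976,-.216])),200]),proj('w3',[*(p-9*np.array([.976,-.216])),200]))
print('edge s',proj('s3',[*(p+9*np.array([-.25,.97])),200]))
print('seen spot w',245+205/2.667,200+119/2.667,'edge',245+198/2.667,200+137/2.667)
print('seen spot s',270+202/4.444,100+272/4.444,'edge',270+205/4.444,100+198/4.444)
```

```text
w3 [318.86988028 241.6122437 ] lens [318.84987587 261.2851393 ] d/dx [0.2635198  1.13663192] d/dy [ 1.18287555 -0.25371776]
s3 [315.56771039 159.64976707] lens [315.21320271 141.43766907] d/dx [-0.43217862 -0.06295974] d/dy [-0.10694948  0.27582541]
edge w [318.82090411 244.75310687] [318.82822591 248.92946494]
edge s [315.25215888 143.98245171]
seen spot w 321.8653918260218 244.61942257217848 edge 319.24071991001125 251.36857892763405
seen spot s 315.45454545454544 161.2061206120612 edge 316.1296129612961 144.55445544554456
```

Both views agree the spot lies about 2 mm further towards +y. I'll shift by that much and hold for over 3 s.

Emit:
play_rows([
  [0,0.001,0,0,0,0,5],
  [0,0.001,0,0,0,0,5],
  [0,0,0,0,0,0,5],
  [0,0,0,0,0,0,5],
  [0,0,0,0,0,0,5],
  [0,0,0,0,0,0,5],
  [0,0,0,0,0,0,5],
  [0,0,0,0,0,0,5],
  [0,0,0,0,0,0,5],
  [0,0,0,0,0,0,5],
])

```text
clock: 7.98
eef_pos: [553.8, -163.3, 283.7]
orientation: [180.0, -0.0, 167.4]
ft_force: [-0.1, 0.1, -0.4]
finger_gap: 0.25
grip_force: 30.0
```

Emit:
play_rows([
  [0,0,0,0,0,0,5],
  [0,0,0,0,0,0,5],
  [0,0,0,0,0,0,5],
  [0,0,0,0,0,0,5],
  [0,0,0,0,0,0,5],
  [0,0,0,0,0,0,5],
  [0,0,0,0,0,0,5],
  [0,0,0,0,0,0,5],
  [0,0,0,0,0,0,5],
  [0,0,0,0,0,0,5],
])

```text
clock: 8.82
eef_pos: [553.8, -163.3, 283.7]
orientation: [-180.0, 0.0, 167.4]
ft_force: [-0.3, 0.2, -0.4]
finger_gap: 0.247
grip_force: 30.0
```

Emit:
play_rows([
  [0,0,0,0,0,0,5],
  [0,0,0,0,0,0,5],
  [0,0,0,0,0,0,5],
  [0,0,0,0,0,0,5],
  [0,0,0,0,0,0,5],
  [0,0,0,0,0,0,5],
  [0,0,0,0,0,0,5],
  [0,0,0,0,0,0,5],
  [0,0,0,0,0,0,5],
  [0,0,0,0,0,0,5],
])

```text
clock: 9.65
eef_pos: [553.8, -163.3, 283.6]
orientation: [-180.0, -0.0, 167.4]
ft_force: [0.0, 0.0, -1.5]
finger_gap: 0.247
grip_force: 30.0
```

Emit:
play_rows([
  [0,0,0,0,0,0,5],
  [0,0,0,0,0,0,5],
  [0,0,0,0,0,0,5],
  [0,0,0,0,0,0,5],
  [0,0,0,0,0,0,5],
  [0,0,0,0,0,0,5],
  [0,0,0,0,0,0,5],
  [0,0,0,0,0,0,5],
  [0,0,0,0,0,0,5],
  [0,0,0,0,0,0,5],
])

```text
clock: 10.48
eef_pos: [553.8, -163.3, 283.7]
orientation: [180.0, 0.0, 167.4]
ft_force: [0.9, -0.3, -0.9]
finger_gap: 0.247
grip_force: 30.0
```

Emit:
play_rows([
  [-0.002,0.008,0,0,0,0,5],
  [-0.004,0.016,0,0,0,0,5],
  [-0.005,0.024,0,0,0,0,5],
  [-0.006,0.028,0,0,0,0,5],
  [-0.006,0.028,0,0,0,0,5],
  [-0.006,0.028,0,0,0,0,5],
  [-0.006,0.028,0,0,0,0,5],
  [-0.006,0.028,0,0,0,0,5],
  [-0.006,0.028,0,0,0,0,5],
  [-0.006,0.028,0,0,0,0,5],
])

```text
clock: 11.32
eef_pos: [499.5, 83.1, 283.8]
orientation: [180.0, 0.0, 167.4]
ft_force: [0.8, 0.1, -0.9]
finger_gap: 0.253
grip_force: 30.0
```

Emit:
play_rows([
  [-0.006,0.028,0,0,0,0,5],
  [-0.006,0.028,0,0,0,0,5],
  [-0.006,0.028,0,0,0,0,5],
  [-0.006,0.028,0,0,0,0,5],
  [-0.006,0.028,0,0,0,0,5],
  [-0.006,0.028,0,0,0,0,5],
  [-0.005,0.0245,0,0,0,0,5],
  [-0.004,0.022,0,0,0,0,5],
  [-0.002,0.014,0,0,0,0,5],
  [-0.001,0.008,0,0,0,0,5],
])

```text
clock: 12.15
eef_pos: [451.5, 319.1, 283.7]
orientation: [180.0, -0.0, 167.5]
ft_force: [-0.6, -1.3, -1.5]
finger_gap: 0.249
grip_force: 30.0
```

Emit:
play_rows([
  [0,0,0,0,0,0,5],
  [0,0,0,0,0,0,5],
  [0,0,0,0,0,0,5],
  [0,0,-0.015,0,0,0,5],
  [0,0,-0.025,0,0,0,5],
  [0,0,-0.03,0,0,0,5],
  [0,0,-0.025,0,0,0,5],
  [0,0,-0.015,0,0,0,5],
  [0,0,-0.01,0,0,0,5],
  [0,0,0,0,0,0,5],
])

```text
clock: 12.98
eef_pos: [451.8, 315.6, 161.0]
orientation: [-179.8, -0.2, 167.3]
ft_force: [-0.5, -0.8, 0.2]
finger_gap: 0.246
grip_force: 30.0
```

Emit:
play_rows([
  [0,0,0,0,0,0,5],
  [0,0,-0.01,0,0,0,5],
  [0,0,-0.012,0,0,0,5],
  [0,0,-0.012,0,0,0,5],
  [0,0,-0.012,0,0,0,5],
  [0,0,-0.01,0,0,0,5],
  [0,0,-0.008,0,0,0,5],
  [0,0,-0.004,0,0,0,5],
  [0,0,-0.001,0,0,0,5],
  [0,0,0,0,0,0,5],
])

```text
clock: 13.82
eef_pos: [452.9, 317.3, 94.4]
orientation: [-180.0, -0.0, 167.4]
ft_force: [0.2, 1.3, -0.5]
finger_gap: 0.243
grip_force: 30.0
```

Emit:
play_rows([
  [0,0,0,0,0,0,5],
  [0,0,0,0,0,0,5],
])

```text
clock: 13.98
eef_pos: [453.1, 317.4, 95.1]
orientation: [180.0, 0.0, 167.4]
ft_force: [0.6, 0.1, -1.2]
finger_gap: 0.246
grip_force: 30.0
```

Emit:
play_rows([
  [0,0,-0.001,0,0,0,5],
  [0,0,0,0,0,0,5],
  [0,0,0,0,0,0,5],
  [0,0,0,0,0,0,28],
  [0,0,0,0,0,0,31],
  [0,0,0,0,0,0,36],
  [0,0,0,0,0,0,45],
  [0,0,0,0,0,0,60],
  [0,0,0,0,0,0,80],
  [0,0,0,0,0,0,90],
])

```text
clock: 14.82
eef_pos: [452.8, 317.2, 93.7]
orientation: [180.0, 0.0, 167.4]
ft_force: [-0.4, 0.6, -0.3]
finger_gap: 0.584
grip_force: 0.0
```

Emit:
play_rows([
  [0,0,0,0,0,0,90],
  [0,0,0,0,0,0,90],
  [0,0,0,0,0,0,90],
  [0,0,0.006,0,0,0,90],
  [0,0,0.016,0,0,0,90],
  [0,0,0.026,0,0,0,90],
  [0,0,0.026,0,0,0,90],
  [0,0,0.026,0,0,0,90],
  [0,0,0.026,0,0,0,90],
  [0,0,0.014,0,0,0,90],
])

```text
clock: 15.65
eef_pos: [454.0, 317.9, 238.0]
orientation: [179.8, 0.2, 167.4]
ft_force: [0.4, 0.7, 0.9]
finger_gap: 0.902
grip_force: 0.0
```

Emit:
play_rows([
  [0.005,-0.012,0,0,0,0,60],
  [0.01,-0.024,0,0,0,0,42],
  [0.012,-0.029,0,0,0,0,42],
  [0.012,-0.029,0,0,0,0,42],
  [0.012,-0.029,0,0,0,0,42],
  [0.012,-0.029,0,0,0,0,42],
  [0.012,-0.029,0,0,0,0,42],
  [0.012,-0.029,0,0,0,0,42],
  [0.012,-0.029,0,0,0,0,42],
  [0.012,-0.029,0,0,0,0,42],
])

```text
clock: 16.48
eef_pos: [563.2, 46.8, 231.4]
orientation: [-179.9, -0.2, 167.4]
ft_force: [0.5, 0.7, -0.3]
finger_gap: 0.422
grip_force: 0.0
```

Emit:
play_rows([
  [0.012,-0.029,0,0,0,0,42],
  [0.01,-0.018,0,0,0,0,42],
  [0.003,-0.0115,0,0,0,0,42],
  [0,0,0,0,0,0,42],
  [0,0,0,0,0,0,42],
  [0,0,0,0,0,0,42],
  [0,0,0,0,0,0,42],
])

```text
clock: 17.07
eef_pos: [588.3, -8.2, 233.4]
orientation: [180.0, -0.0, 167.5]
ft_force: [-0.2, 0.1, 0.1]
finger_gap: 0.422
grip_force: 0.0
```

Run:
```python
from h import *
snap('wrist','w4'); snap('side','s4'); o=arm.get_obs(); e=o['eef_pos'];print(e,o['finger_gap'],o['clock'])
print('bar pred',proj('w4',[588.8,-9.4,105]),proj('w4',[*e[:2],105]))
a=cv2.imread('pics/w4.png'); b=cv2.imread('pics/s4.png')[330:450,230:390]
cv2.imwrite('pics/c4.png',np.hstack([cv2.resize(a,(480,360)),cv2.resize(b,(320,240),interpolation=2)[:240].copy() if 0 else cv2.copyMakeBorder(cv2.resize(b,(320,240),interpolation=2),0,120,0,0,0)]))
```

```text
[588.51577002  -8.20394505 233.72326799] 0.4245087156229863 17.1667
bar pred [317.3467774  244.40437246] [318.7083098  243.77066473]
```

View pics/c4.png

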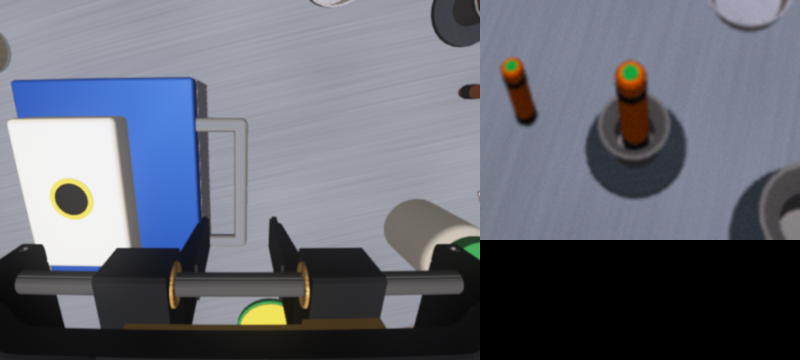

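The side crop shows the wand standing upright again in the smaller holder. In the wrist view the bar is centred between the fingers (u≈320, v≈244), so I'll go down and grip.

Emit:
play_rows([
  [0,0,-0.01,0,0,0,42],
  [0,0,-0.02,0,0,0,42],
  [0,0,-0.02,0,0,0,42],
  [0,0,-0.02,0,0,0,42],
  [0,0,-0.02,0,0,0,42],
  [0,0,-0.018,0,0,0,42],
  [0,0,-0.014,0,0,0,42],
  [0,0,-0.01,0,0,0,42],
  [0,0,-0.0045,0,0,0,42],
  [0,0,0,0,0,0,42],
])

```text
clock: 18.0
eef_pos: [588.2, -9.1, 96.0]
orientation: [-180.0, -0.1, 167.4]
ft_force: [-0.6, -0.2, 0.4]
finger_gap: 0.421
grip_force: 0.0
```

Emit:
play_rows([
  [0,0,0,0,0,0,35],
  [0,0,0,0,0,0,28],
  [0,0,0,0,0,0,22],
  [0,0,0,0,0,0,18],
  [0,0,0,0,0,0,14],
  [0,0,0,0,0,0,8],
  [0,0,0,0,0,0,0],
  [0,0,0,0,0,0,0],
  [0,0,0,0,0,0,0],
  [0,0,0,0,0,0,0],
])

```text
clock: 18.83
eef_pos: [589.9, -7.1, 98.1]
orientation: [179.7, 0.1, 167.4]
ft_force: [2.1, 7.3, 1.0]
finger_gap: 0.136
grip_force: 30.0
```

Run:
```python
from h import *
o=arm.get_obs(); print(o['eef_pos'],o['ft_force'],o['torque'],o['finger_gap'],o['grip_force'],o['clock'])
a=np.linspace(0,1.28,19); y=225*np.cos(a)-15*np.sin(a); z=225*np.sin(a)+15*np.cos(a); t=np.radians(-12.6)
for i in range(18):
  d=(y[i+1]-y[i])/5; print(i,np.round([-np.sin(t)*d,np.cos(t)*d,(z[i+1]-z[i])/5],2))
```

```text
[589.94282427  -7.06240598  98.11505961] [2.05522058 7.30554343 0.98351845] [ 1.41866098 -0.37656039 -0.03097266] 0.13624920452131759 30.000157356262207 18.8333
0 [-0.07 -0.32  3.19]
1 [-0.12 -0.54  3.16]
2 [-0.17 -0.76  3.11]
3 [-0.22 -0.97  3.05]
4 [-0.26 -1.18  2.97]
5 [-0.31 -1.38  2.88]
6 [-0.35 -1.58  2.77]
7 [-0.39 -1.77  2.65]
8 [-0.43 -1.95  2.51]
9 [-0.47 -2.11  2.36]
10 [-0.51 -2.27  2.2 ]
11 [-0.54 -2.42  2.03]
12 [-0.57 -2.56  1.85]
13 [-0.6  -2.68  1.66]
14 [-0.62 -2.79  1.46]
15 [-0.64 -2.88  1.25]
16 [-0.66 -2.96  1.04]
17 [-0.68 -3.02  0.82]
```

Gripped, 7 N of sideways preload. I'll shift the command about 2 mm to relieve it, then check.

Emit:
play_rows([
  [0.0002,0.001,0,0,0,0,0],
  [0.0002,0.001,0,0,0,0,0],
  [0,0,0,0,0,0,0],
  [0,0,0,0,0,0,0],
  [0,0,0,0,0,0,0],
])

```text
clock: 19.25
eef_pos: [589.9, -7.0, 98.1]
orientation: [179.9, 0.1, 167.4]
ft_force: [0.2, 4.1, 3.3]
finger_gap: 0.138
grip_force: 30.0
```

Emit:
play_rows([
  [0.0002,0.001,0,0,0,0,0],
  [0.0002,0.001,0,0,0,0,0],
  [0.0001,0.0005,0,0,0,0,0],
  [0,0,0,0,0,0,0],
  [0,0,0,0,0,0,0],
])

```text
clock: 19.67
eef_pos: [590.0, -7.0, 98.1]
orientation: [-179.8, 0.1, 167.4]
ft_force: [-1.6, -5.7, 6.0]
finger_gap: 0.14
grip_force: 30.0
```

Emit:
play_rows([
  [-0.0001,-0.0003,0.003,0,0,0,0],
  [-0.0001,-0.0003,0.0033,0,0,0,0],
  [-0.0001,-0.0003,0.0033,0,0,0,0],
  [0,-0.0003,0.0032,0,0,0,0],
  [0,-0.0003,0.0032,0,0,0,0],
  [-0.0001,-0.0005,0.0032,0,0,0,0],
  [-0.0001,-0.0005,0.0032,0,0,0,0],
  [-0.0001,-0.0006,0.0031,0,0,0,0],
  [-0.0001,-0.0006,0.0031,0,0,0,0],
  [-0.0002,-0.0006,0.0031,0,0,0,0],
])

```text
clock: 20.5
eef_pos: [588.7, -10.6, 127.5]
orientation: [-179.9, 0.0, 167.3]
ft_force: [3.8, -3.4, -3.7]
finger_gap: 0.14
grip_force: 30.0
```

Emit:
play_rows([
  [-0.0002,-0.0008,0.0031,0,0,0,0],
  [-0.0002,-0.0008,0.0031,0,0,0,0],
  [-0.0002,-0.0008,0.0031,0,0,0,0],
  [-0.0002,-0.0008,0.0031,0,0,0,0],
  [-0.0001,-0.0006,0.0031,0,0,0,0],
  [-0.0002,-0.001,0.003,0,0,0,0],
  [-0.0002,-0.001,0.003,0,0,0,0],
  [-0.0002,-0.001,0.003,0,0,0,0],
  [-0.0002,-0.001,0.0031,0,0,0,0],
  [-0.0003,-0.0009,0.0031,0,0,0,0],
])

```text
clock: 21.33
eef_pos: [586.9, -18.6, 158.7]
orientation: [-179.9, 0.0, 167.4]
ft_force: [4.9, -2.1, -3.9]
finger_gap: 0.139
grip_force: 30.0
```

Emit:
play_rows([
  [-0.0002,-0.0012,0.003,0,0,0,0],
  [-0.0003,-0.0012,0.003,0,0,0,0],
  [-0.0002,-0.0012,0.003,0,0,0,0],
  [-0.0003,-0.0012,0.003,0,0,0,0],
  [-0.0003,-0.0011,0.0029,0,0,0,0],
  [-0.0003,-0.0014,0.0029,0,0,0,0],
  [-0.0003,-0.0014,0.0029,0,0,0,0],
  [-0.0003,-0.0014,0.0029,0,0,0,0],
  [-0.0003,-0.0014,0.0029,0,0,0,0],
  [-0.0003,-0.0013,0.0028,0,0,0,0],
])

```text
clock: 22.17
eef_pos: [584.2, -30.8, 188.6]
orientation: [180.0, 0.0, 167.4]
ft_force: [5.2, -0.8, -3.0]
finger_gap: 0.143
grip_force: 30.0
```

Emit:
play_rows([
  [-0.0003,-0.0016,0.0028,0,0,0,0],
  [-0.0003,-0.0016,0.0028,0,0,0,0],
  [-0.0004,-0.0016,0.0028,0,0,0,0],
  [-0.0004,-0.0016,0.0028,0,0,0,0],
  [-0.0004,-0.0015,0.0027,0,0,0,0],
  [-0.0004,-0.0018,0.0027,0,0,0,0],
  [-0.0004,-0.0018,0.0027,0,0,0,0],
  [-0.0004,-0.0018,0.0027,0,0,0,0],
  [-0.0004,-0.0018,0.0026,0,0,0,0],
  [-0.0004,-0.0017,0.0026,0,0,0,0],
])

```text
clock: 23.0
eef_pos: [580.6, -46.8, 216.6]
orientation: [179.9, 0.1, 167.4]
ft_force: [4.5, 2.3, -2.1]
finger_gap: 0.141
grip_force: 30.0
```

Emit:
play_rows([
  [-0.0004,-0.002,0.0025,0,0,0,0],
  [-0.0004,-0.002,0.0025,0,0,0,0],
  [-0.0004,-0.0019,0.0025,0,0,0,0],
  [-0.0004,-0.0019,0.0025,0,0,0,0],
  [-0.0005,-0.0019,0.0025,0,0,0,0],
  [-0.0005,-0.0021,0.0024,0,0,0,0],
  [-0.0005,-0.0021,0.0024,0,0,0,0],
  [-0.0005,-0.0021,0.0024,0,0,0,0],
  [-0.0005,-0.0021,0.0023,0,0,0,0],
  [-0.0004,-0.0021,0.0023,0,0,0,0],
])

```text
clock: 23.83
eef_pos: [576.3, -66.1, 241.7]
orientation: [179.8, 0.1, 167.4]
ft_force: [4.7, 5.6, 2.6]
finger_gap: 0.138
grip_force: 30.0
```

Emit:
play_rows([
  [-0.0005,-0.0023,0.0022,0,0,0,0],
  [-0.0005,-0.0023,0.0022,0,0,0,0],
  [-0.0005,-0.0023,0.0022,0,0,0,0],
  [-0.0005,-0.0022,0.0022,0,0,0,0],
  [-0.0005,-0.0022,0.0022,0,0,0,0],
  [-0.0005,-0.0024,0.002,0,0,0,0],
  [-0.0005,-0.0024,0.002,0,0,0,0],
  [-0.0005,-0.0024,0.002,0,0,0,0],
  [-0.0006,-0.0024,0.002,0,0,0,0],
  [-0.0006,-0.0025,0.0021,0,0,0,0],
])

```text
clock: 24.67
eef_pos: [571.3, -88.6, 264.0]
orientation: [179.7, 0.1, 167.4]
ft_force: [3.3, 8.1, 6.5]
finger_gap: 0.14
grip_force: 30.0
```

Emit:
play_rows([
  [-0.0006,-0.0026,0.0019,0,0,0,0],
  [-0.0006,-0.0026,0.0019,0,0,0,0],
  [-0.0006,-0.0026,0.0018,0,0,0,0],
  [-0.0006,-0.0025,0.0018,0,0,0,0],
  [-0.0005,-0.0025,0.0018,0,0,0,0],
  [-0.0006,-0.0027,0.0017,0,0,0,0],
  [-0.0006,-0.0027,0.0017,0,0,0,0],
  [-0.0006,-0.0027,0.0017,0,0,0,0],
  [-0.0006,-0.0027,0.0016,0,0,0,0],
  [-0.0006,-0.0026,0.0016,0,0,0,0],
])

```text
clock: 25.5
eef_pos: [565.4, -114.8, 282.7]
orientation: [179.7, 0.2, 167.5]
ft_force: [1.9, 7.4, 9.3]
finger_gap: 0.142
grip_force: 30.0
```

Emit:
play_rows([
  [-0.0006,-0.0028,0.0015,0,0,0,0],
  [-0.0006,-0.0028,0.0015,0,0,0,0],
  [-0.0006,-0.0028,0.0015,0,0,0,0],
  [-0.0006,-0.0028,0.0014,0,0,0,0],
  [-0.0007,-0.0027,0.0014,0,0,0,0],
  [-0.0006,-0.0029,0.0013,0,0,0,0],
  [-0.0006,-0.0029,0.0013,0,0,0,0],
  [-0.0006,-0.0029,0.0013,0,0,0,0],
  [-0.0007,-0.0029,0.0012,0,0,0,0],
  [-0.0007,-0.0028,0.0012,0,0,0,0],
])

```text
clock: 26.33
eef_pos: [558.9, -143.8, 296.4]
orientation: [179.8, 0.2, 167.4]
ft_force: [2.0, 5.3, 10.4]
finger_gap: 0.137
grip_force: 30.0
```

Emit:
play_rows([
  [-0.0007,-0.003,0.001,0,0,0,0],
  [-0.0007,-0.003,0.001,0,0,0,0],
  [-0.0006,-0.0029,0.001,0,0,0,0],
  [-0.0006,-0.0029,0.0011,0,0,0,0],
  [0,0,0,0,0,0,0],
  [0,0,0,0,0,0,0],
  [0,0,0,0,0,0,0],
  [0,0,0,0,0,0,0],
  [0,0,0,0,0,0,0],
  [0,0,0,0,0,0,0],
])

```text
clock: 27.17
eef_pos: [556.2, -155.9, 300.6]
orientation: [179.8, 0.2, 167.4]
ft_force: [0.9, 5.0, 10.4]
finger_gap: 0.137
grip_force: 30.0
```

Run:
```python
from h import *
snap('side','s5'); snap('top','t5')
for k in range(2):
  o=arm.get_obs(); print(o['eef_pos'],o['ft_force'],o['torque'],o['grip_force'],o['clock']); arm.get_image('wrist')
e=o['eef_pos']; d=e-np.array([589.95,-7.0,98.1]); t=np.radians(-12.6)
y=225-np.sin(t)*d[0]+np.cos(t)*d[1]; z=15+d[2]; print('along box x',d[0]*np.cos(t)+d[1]*np.sin(t),'r',np.hypot(y,z),'(226-ish 225.5)', 'angle',np.arctan2(z,y)-np.arctan2(15,225))
im=np.hstack([cv2.imread('pics/s5.png')[60:360,150:450],cv2.imread('pics/t5.png')[100:400,250:550]]); cv2.imwrite('pics/c5.png',cv2.resize(im,(800,400)))
```

```text
[ 556.19862696 -155.96506533  300.56769003] [0.07439674 5.11290748 9.7445484 ] [ 1.07208067 -0.20486806  0.00467837] 29.999607503414154 27.2667
[ 556.21044147 -155.92701455  300.55821473] [ 0.59031066  4.84240082 10.18970896] [ 1.11423671 -0.11611777  0.00678916] 29.999568164348602 27.3167
along box x -0.43957902798872794 r 229.16217725954976 (226-ish 225.5) angle 1.1832496714325351
```

View pics/c5.png

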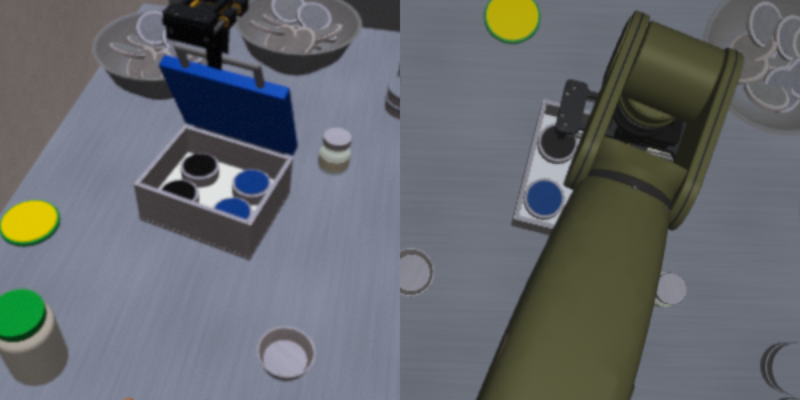

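The lid is about 68° open, all well, and the tins inside are visible. The bar has crept about 4 mm towards the fingertips, and the arm is pressing down along the lid with about 11 N. I'll ease that off while going on.

Emit:
play_rows([
  [0,0,0.0008,0,0,0,0],
  [0,0,0.0008,0,0,0,0],
  [0,0,0.0008,0,0,0,0],
  [-0.0004,-0.0018,0.0012,0,0,0,0],
  [-0.0004,-0.0018,0.0012,0,0,0,0],
  [-0.0005,-0.0018,0.0012,0,0,0,0],
  [-0.0005,-0.0018,0.0012,0,0,0,0],
  [0,0,0,0,0,0,0],
  [0,0,0,0,0,0,0],
  [0,0,0,0,0,0,0],
])

```text
clock: 28.2
eef_pos: [554.0, -164.8, 303.6]
orientation: [-180.0, 0.0, 167.4]
ft_force: [5.4, 0.1, 1.5]
finger_gap: 0.137
grip_force: 30.0
```

```bash
cat >> h.py <<'E'
def lid():
  o=arm.get_obs(); e=o['eef_pos']; d=e-np.array([589.95,-7.0,98.1]); t=np.radians(-12.6)
  y=225-np.sin(t)*d[0]+np.cos(t)*d[1]; z=15+d[2]; f=o['ft_force']; fy=-np.sin(t)*f[0]+np.cos(t)*f[1]
  a=np.arccos(y/225.5); print(e,'f',f.round(1),'r',np.hypot(y,z).round(1),'y',y.round(1),'a',(a-np.arctan2(15,225)).round(3),'Frad',(fy*np.cos(a)+f[2]*np.sin(a)).round(1),'Ftan',(-fy*np.sin(a)+f[2]*np.cos(a)).round(1),o['clock'])
E
python3 -c "
from h import *
lid(); arm.get_image('top'); lid()"
```

```text
[ 553.99429218 -164.77963978  303.58710391] f [5.4 0.1 1.5] r 229.4 y 63.2 a 1.22 Frad 1.8 Ftan -0.8 28.2
[ 553.99144751 -164.7094156   303.52193792] f [4.9 0.9 2. ] r 229.3 y 63.2 a 1.22 Frad 2.5 Ftan -1.3 28.25
```

Emit:
play_rows([
  [-0.0003,-0.0015,0.0005,0,0,0,0],
  [-0.0004,-0.002,0.0006,0,0,0,0],
  [-0.0005,-0.002,0.0006,0,0,0,0],
  [-0.0005,-0.002,0.0006,0,0,0,0],
  [-0.0005,-0.002,0.0005,0,0,0,0],
  [-0.0004,-0.002,0.0004,0,0,0,0],
  [-0.0003,-0.0012,0.0002,0,0,0,0],
  [0,0,0,0,0,0,0],
  [0,0,0,0,0,0,0],
  [0,0,0,0,0,0,0],
])

```text
clock: 29.08
eef_pos: [551.0, -177.2, 307.1]
orientation: [-180.0, -0.0, 167.4]
ft_force: [5.0, 0.3, 0.9]
finger_gap: 0.141
grip_force: 30.0
```

Run:
```python
from h import *
lid(); snap('side','s6'); lid()
t=np.radians(-12.6); R=np.array([[np.cos(t),-np.sin(t)],[np.sin(t),np.cos(t)]]); c=np.array([589.95,-7.0])-R@[0,135]
im=cv2.resize(cv2.imread('pics/s6.png')[80:200,240:400],(800,600),interpolation=2)
def pt(x,yl,zl,a):  # lid coords rel. hinge
  p=[x,-90+yl*np.cos(a)-zl*np.sin(a)]; w=R@p+c; return proj('s6',[*w,90+yl*np.sin(a)+zl*np.cos(a)])
for a,col in((1.2,(0,0,255)),(1.28,(0,255,0)),(1.36,(0,255,255))):
  q=[pt(s*x,yl,15,a) for x,yl in((65,225),(65,225)) for s in(-1,1)][:2]
  q=[((u-240)*5,(v-80)*5) for u,v in q]; cv2.line(im,*[tuple(map(int,p)) for p in q],col,1)
  q=[pt(x,0,0,a) for x in(-110,110)]; q=[((u-240)*5,(v-80)*5) for u,v in q]; cv2.line(im,*[tuple(map(int,p)) for p in q],col,1)
cv2.imwrite('pics/c6.png',im)
```

```text
[ 551.02925344 -177.20424906  307.05287207] f [5.  0.3 0.9] r 229.6 y 50.4 a 1.279 Frad 1.2 Ftan -1.2 29.0833
[ 551.03823015 -177.17111712  307.06981285] f [ 5.2 -1.7  0.9] r 229.6 y 50.4 a 1.279 Frad 0.7 Ftan 0.7 29.1333
```

View pics/c6.png

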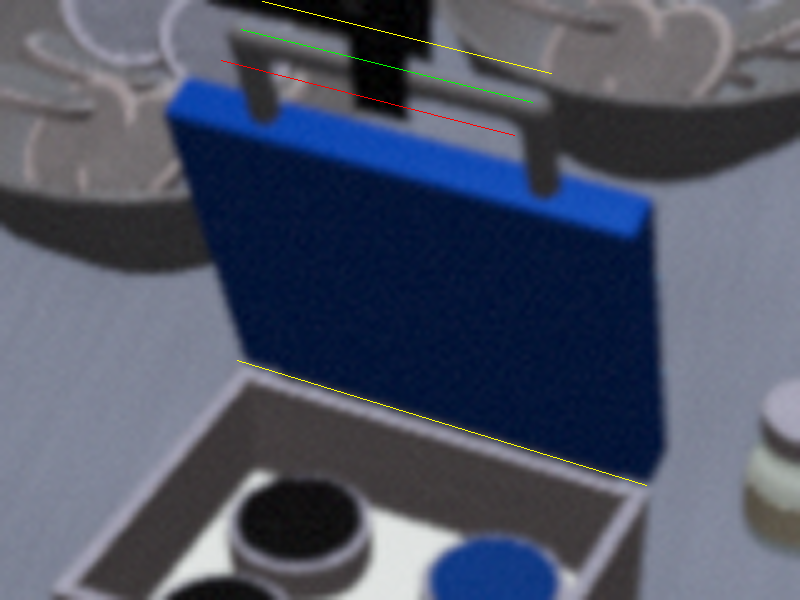

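The side view shows the fingers on the middle of the bar. The bar runs from (237,38) to (540,103) in the crop, almost on the green 1.28 rad line, and the hinge line matches too. I'll hold briefly to settle.

Emit:
play_rows([
  [0,0,0,0,0,0,0],
  [0,0,0,0,0,0,0],
  [0,0,0,0,0,0,0],
  [0,0,0,0,0,0,0],
  [0,0,0,0,0,0,0],
  [0,0,0,0,0,0,0],
  [0,0,0,0,0,0,0],
  [0,0,0,0,0,0,0],
  [0,0,0,0,0,0,0],
  [0,0,0,0,0,0,0],
])

```text
clock: 29.97
eef_pos: [551.0, -177.2, 307.1]
orientation: [-180.0, -0.0, 167.4]
ft_force: [4.9, 0.3, 0.6]
finger_gap: 0.137
grip_force: 30.0
```

```bash
python3 -c "
from h import *
lid(); print(arm.get_obs()['qvel'].round(2)); print(arm.sign_off())"
```

```text
[ 551.04915775 -177.18346629  307.08800204] f [4.9 0.3 0.6] r 229.6 y 50.4 a 1.279 Frad 0.9 Ftan -1.2 29.9667
[-0.02  0.06 -0.06 -0.01 -0.04 -0.  ]
the job is handed in; nothing more can be done
None
```

I measured the spot with the wand for over 3 s, stood the wand back in its holder, and handed in at about 30 s with the arm gripping the bar and holding the lid still at an estimated 1.28 rad; no verdict was returned.

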